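# Lock the vacuum canister and pump it down

## Robot

A 7-joint arm with a two-finger parallel gripper is mounted at the origin on a cart in front of the work surface, level with it; the furniture and walls round the work are solid. World frame = base frame: x ahead of the robot, y to its left, z up, the work surface at z = 0. Lengths are in m, angles in rad, forces in N, time in s.
With the tool pointing down it reaches from about 0.4 to 0.925 m from the base axis. Payload 5.6 kg.
Tool frame: the origin (TCP) lies at the very end of the fingers, on their centre line; the grasp point (between the pads) lies 19 mm behind it; z points along the fingers, y is the line along which they close (so a half turn about z gives the same grasp; the last joint's range is limited). The gripper opens to 85 mm and grips with 20 to 120 N. Pads are 22 mm wide; open, the fingers measure 114 mm over their backs; the gripper's body (76 mm by 85 mm) begins 54 mm behind the grasp point. The pads swing forward as they close: fully open they stand 13 mm farther back than shut.
Start: joints at [-1.269, 0.468, -0.012, 1.603, 0.006, 1.071, -0.056], TCP at [0.22, 0.612, 0.231] pointing down, gripper open.
Joint ranges: [-2.53, 2.53], [-0.31, 2.02], [-1.57, 1.55], [0.28, 2.44], [-1.29, 4.43], [0.15, 1.84], [-2.92, 2.92]. Speed limits (rad/s): [2.57, 2.57, 3.14, 3.14, 3.14, 3.14, 3.14].

## Interface

Orientations are given as [roll, pitch, yaw] about the fixed x, y, z axes, in that order (R = Rz(yaw) Ry(pitch) Rx(roll)).
In Python, from station import arm gives the robot as it stands.
- The arm moves only by the tool play_rows, never from a script. Its argument "targets" is a list of rows, each an object with "xyz": the shift along the tool's x, y, z in units of 40 mm (1.0 is 40 mm), a list of three; "spin": the turn about the tool's z in units of 5 degrees (1.0 is 5 degrees); "gripper": the closure, from -1 (fully open) to 1 (shut). A call has 1 to 10 rows; each row shifts and turns the commanded pose from where the row before left it, along the tool's axes as they then stand; what a row does not reach is not made up. A row lasts 1/10 s, in which the tool goes at most 50 mm and 8.59 degrees, less where a joint would pass 70% of its speed; a pose out of reach is approached as far as the arm can. A call is refused whole if a number of a shift passes 1 or a number of a turn 1, either way. A call with a gripper value outside its range is refused whole. The fingers move at their own pace and stop on an object; the grip force is fixed at half the most. Time passes only in rows, so rows that do not move let the fingers close. It gives the time, the measured TCP pose, the force, the opening and the grip force at its end, in the units of the state.
- arm.observe(): the state, without advancing time (a new reading comes with each control period).
- arm.read_camera(name): name is "scene" or "top" or "wrist"; returns a dict with "frame" (400x640x3 uint8, blue, green, red), "fx", "fy", "cx", "cy" (pixels), "rvec" (rotation vector, rad) and "tvec" (3), from world to camera coordinates, as OpenCV has them; the wrist camera has in their place "tool_from_camera" (4x4, takes a point from camera to tool coordinates, whose origin is the TCP and whose axes are the flange's). Camera axes: x right, y down, z forward; pixel columns grow to the right and rows downward; lengths in m; the calibration is good to about 2 mm. A picture is of the moment at which its call begins: read the wrist's pose just before it. There is no depth.
- arm.sign_off(): hands the job in; it is judged then, once.
The state is a dict: "t": time; "joint_positions": joint angles; "qvel": joint speeds; "tau": joint torques, N m; "tool_pos": TCP position; "tcp_rot": TCP orientation; "ft_force": force on the tool from outside, world axes, zero at the start; "wrist_torque": the same for the moment, N m; "opening": opening from 0.0 (shut) to 1.0 (fully open); "finger_force": force on a finger pad.
Only numpy, scipy, OpenCV 4.12 (cv2) and the standard library are available. Lean on these libraries where they do the work, as an engineer would, in place of code of your own. Each camera call takes 0.05 s, during which the arm holds its last target. There are 200 camera calls.

## Task

Close the vacuum coffee canister: set the lid in its mouth with the two lugs in the two gaps of the collar, push it down against the sprung gasket and turn it clockwise (seen from above) about a quarter turn to the stop, so that it springs up into its locked seat when you let go. Then pump the hand lever on the canister's side at least three full strokes, each right down to the stop and fully back up. Do not push about the dosing cup, the tamper or the shot glass.

Things in the scene. Friction and masses are not known exactly. Their poses are not given: they have to be found in the camera images.
- canister: Vacuum canister, fixed to the bench: aluminium cylinder, outer radius 53 mm, black collar on top (top z = 90 mm, 8 mm thick). Origin on its axis at bench level, z up; small round gauge on its -x side, pump post and lever on its +y side. Locked, the lid's origin is 79 mm above this origin and its x axis lies along this x axis, either way round, with 4 to 5 degrees of play.
- mouth (a point): Centre of the collar's opening, on its top face (z = 90 mm). Opening radius 32 mm, rim chamfered, with two gaps for the lugs, across from each other. Inside, a grey sprung gasket plate stands at z = 84 mm (4 N at first, 0.9 N more per mm pressed). With its lugs in the gaps the lid's foot rests on it, origin at z = 84 mm, and cannot turn.
- gap (a point): Top face, middle of one of the two gaps, 37 mm from the axis, 1.257 rad (72 degrees) counter-clockwise from the canister's x axis seen from above; the other is straight across the opening. Each gap is 36 degrees wide and reaches out to radius 42.5 mm. The lid's x axis points along the line of gaps to enter.
- seat (a point): Collar's underside over one of the two locking seats, on the canister's +x, 37 mm out, z = 85 mm; elsewhere the underside is at z = 82 mm. Lid pushed to z = 73 to 75.5 mm (hard stop at 73, where its disc meets the collar; about 14 N), the lugs pass under the collar and it turns clockwise only, 72 degrees to the seats, a stop 4 to 5 degrees beyond. Let go there, it springs up 3 mm and locks.
- lid: Loose lid, about 180 g, standing foot down on the bench. Origin at the centre of its underside, z up. Black round foot of radius 30 mm (z 0 to 17 mm) with two aluminium lugs at the bottom along +x and -x (14 mm wide, 6 mm thick, out to 40 mm from the axis); aluminium disc of radius 34.5 mm (z 17 to 23 mm); the same after half a turn.
- lid_bar (a point): Middle of the lid's black upright grip bar, on the lid's axis, 40 mm above the lid's origin. The bar is 54 mm long along the lid's x (the line of its lugs), 16 mm thick along its y, from z = 23 to 56 mm of the lid.
- pump_lever (a joint): Pump lever hinge in rad: 0 at rest, up; grows as it is pressed down; stop at 0.6. A spring returns it (0.4 Nm at rest, 1.0 Nm at the stop: about 4 to 11 N at the pad, a few N more when moved fast). A full stroke goes from under 0.06 to over 0.54 and back.
- lever_pad (a point): Centre of the top face of the lever's black ribbed pad, 44 x 44 mm, 92 mm out from the hinge. The lever runs outward along the canister's +y, at rest sloping 0.3 rad up (pad centre about z = 118 mm, 148 mm from the canister's axis), at the stop 0.3 rad down (about z = 64 mm, 152 mm from the axis; midway 154 mm).
- lever_hinge (a point): The lever's hinge point: 62 mm from the canister's axis toward its +y, z = 85 mm; the hinge axis runs along the canister's x.
- dosing_cup: A small plain metal cup of ground coffee, radius 30 mm, 48 mm tall, origin under its centre; a bystander.
- tamper: A coffee tamper, metal foot 58 mm wide and wooden grip, 90 mm tall, origin under its centre; a bystander.
- shot_glass: A clear shot glass, 48 mm wide, 58 mm tall, origin under its centre; a bystander.
There are look-alikes about, which are no part of the job. What is shaped like the lid but orange or purple is not meant.

How it is judged:
On the way, in this order (a step that is already met when the one before it is completed fails the run):
1. the lid is locked: risen into its seats under the collar, lug line along the canister's x (angle between the x axis of lid and the x axis of canister, either way round below 0.15 rad and z of lid in the frame of canister between 0.0772 and 0.0815 m and horizontal distance between lid and canister below 0.005 m and angle between lid's own z axis and vertical below 0.1 rad), for 0.3 s.
2. first stroke: lever pressed right down, the lid staying locked (all of step 1 and value of joint pump_lever above 0.54 rad), for 0.02 s.
3. first stroke: lever fully back up (value of joint pump_lever below 0.06 rad), for 0.02 s.
4. second stroke: lever pressed right down, the lid staying locked (all of step 2), for 0.02 s.
5. second stroke: lever fully back up (value of joint pump_lever below 0.06 rad), for 0.02 s.
6. third stroke: lever pressed right down, the lid staying locked (all of step 4), for 0.02 s.
7. third stroke: lever fully back up (value of joint pump_lever below 0.06 rad), for 0.02 s.
At the end, for the whole second after the job is handed in: The lid is locked on the canister and at rest: its x axis within 0.15 rad of the canister's x axis (either way round), its origin 77.2 to 81.5 mm above the canister's origin and within 5 mm of its axis, upright within 0.1 rad; the pump lever is back up (under 0.06 rad) (all of step 1 and value of joint pump_lever below 0.06 rad and linear speed of lid below 0.02 m/s); the robot touches nothing.
It fails at once if the dosing cup is pushed more than 25 mm or tipped over (distance of dosing_cup from where it was at the start of the episode above 0.025 m or angle between dosing_cup's own z axis and vertical above 0.5 rad).
It fails at once if the tamper is pushed more than 25 mm or tipped over (distance of tamper from where it was at the start of the episode above 0.025 m or angle between tamper's own z axis and vertical above 0.5 rad).
It fails at once if the shot glass is pushed more than 25 mm or tipped over (distance of shot_glass from where it was at the start of the episode above 0.025 m or angle between shot_glass's own z axis and vertical above 0.5 rad).
It also fails if it takes over 58 s, if anything falls off the work surface, if the arm or the gripper's body presses on something with over 40 N, if the wrist force passes 120 N, or if a joint passes its speed limit or range.

## Working session

There is one attempt and no reset: what is moved stays moved. The work goes in short steps, Python scripts to look and compute and a tool call to move; the robot and the scene stay as the last step left them, time stands still between calls to the robot, and variables do not carry over. Pictures are saved under pics/ and viewed, at most 10 in all, crops included, and the job is handed in when it is done.

Besides the shell and the picture viewer there is one more tool, called after ">>>" as a command line: name --argument value ..., lists and objects as JSON in quotes. play_rows: Moves the arm, as the interface text tells. Its arguments: {"type":"object","properties":{"targets":{"type":"array","items":{"type":"object","properties":{"xyz":{"type":"array","items":{"type":"number"}},"spin":{"type":"number"},"gripper":{"type":"number"}}}}},"required":["targets"]}

```bash
mkdir -p pics; cat > h.py <<'E'
import numpy as np, cv2
from station import arm
def shot(n, f):
    c=arm.read_camera(n); cv2.imwrite('pics/'+f,c['frame']); return c
def ray(c,u,v,z):
    """pixel -> world point on plane z (fixed cameras)"""
    R=cv2.Rodrigues(np.array(c['rvec'],float))[0]; t=np.array(c['tvec'],float).ravel()
    o=-R.T@t; d=R.T@np.array([(u-c['cx'])/c['fx'],(v-c['cy'])/c['fy'],1])
    return o+d*(z-o[2])/d[2]
def proj(c,P):
    K=np.array([[c['fx'],0,c['cx']],[0,c['fy'],c['cy']],[0,0,1]])
    return cv2.projectPoints(np.array(P,float).reshape(-1,3),np.array(c['rvec'],float),np.array(c['tvec'],float),K,None)[0][:,0]
E
python3 - <<'E'
from h import *
s=arm.observe(); print(s)
a=shot('top','top0.png'); b=shot('scene','scene0.png')
for c in (a,b): 
    R=cv2.Rodrigues(np.array(c['rvec'],float))[0]; print(c['fx'],c['cx'],c['cy'],-R.T@np.array(c['tvec']).ravel())
E
```

```text
{'t': 0.0, 'joint_positions': array([-1.26896044,  0.46833779, -0.01161456,  1.60362261,  0.00597057,
        1.07139389, -0.05628391]), 'qvel': array([ 0.00083213, -0.00099698, -0.00020681,  0.00022552, -0.0014811 ,
        0.00059179, -0.00109617]), 'tau': array([ 5.06385197e-05, -5.32382262e+01,  2.12265481e-02, -2.51315564e+01,
        1.13942177e-02,  7.36681715e-03, -1.56219767e-05]), 'tool_pos': array([0.21959049, 0.61119687, 0.2303643 ]), 'tcp_rot': array([-3.13986810e+00,  9.08245017e-05,  2.79670532e+00]), 'ft_force': array([-0.26817658,  0.15976322, -0.3975836 ]), 'wrist_torque': array([-0.00594946,  0.02123603,  0.05249559]), 'finger_force': 0.0, 'opening': 1.0000444078747357}
378.6834928269323 319.5486939796434 200.74360704406973 [ 0.31221017 -0.09381236  1.34655001]
490.2784427670585 318.1839604453402 199.57507510049152 [-0.0281526  -1.10519085  0.76857416]
```

View pics/top0.png

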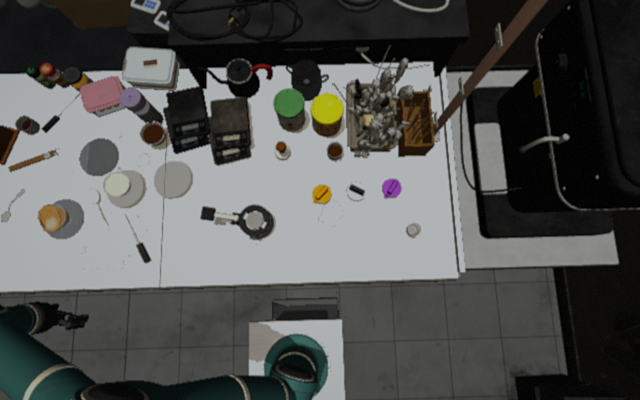

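View pics/scene0.png

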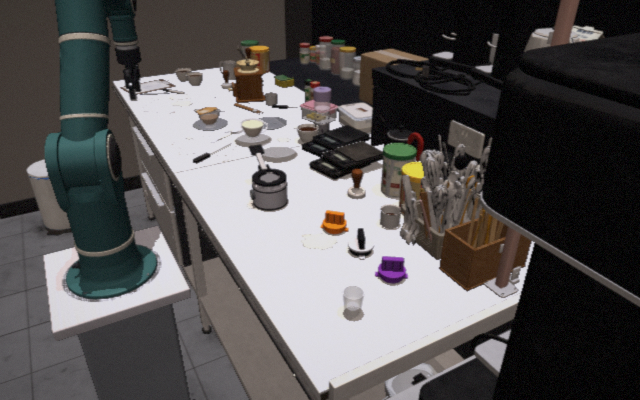

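The top view shows the white/black lid at (356,190), between the orange (322,194) and purple (392,188) look-alikes. The canister is at (256,221) with its lever running left to (208,214). The bystanders are the tamper (282,150), the cup (334,150) and the glass (413,230).

```bash
python3 - <<'E'
from h import *
c=arm.read_camera('top'); d=arm.read_camera('wrist')
print(d['fx'],d['cx'],d['cy']);print(np.round(d['tool_from_camera'],3))
for n,u,v,z in [('lid',356,190,.03),('can',256,221,.09),('pad',208,214,.118),('orange',322,194,.03),('purple',392,188,.03),('tamper',282,150,.05),('cup',334,150,.04),('glass',413,230,.05)]:
    print(n,np.round(ray(c,u,v,z),3))
E
```

```text
287.187408039005 321.51775887430574 202.7865620370756
[[ 0.    -0.957 -0.29   0.074]
 [ 1.     0.     0.001  0.001]
 [-0.    -0.29   0.957 -0.142]
 [ 0.     0.     0.     1.   ]]
lid [ 0.593 -0.224  0.03 ]
can [0.484 0.121 0.09 ]
pad [0.509 0.274 0.118]
orange [ 0.582 -0.103  0.03 ]
purple [ 0.596 -0.352  0.03 ]
tamper [0.743 0.035 0.05 ]
cup [ 0.74  -0.151  0.04 ]
glass [ 0.442 -0.411  0.05 ]
```

>>> play_rows --targets '[{"xyz": [-0.86,-0.74,0],"spin": 0,"gripper": -1},{"xyz": [-0.86,-0.74,0],"spin": 0,"gripper": -1},{"xyz": [-0.86,-0.74,0],"spin": 0,"gripper": -1},{"xyz": [-0.86,-0.74,0],"spin": 0,"gripper": -1},{"xyz": [-0.86,-0.74,0],"spin": 0,"gripper": -1},{"xyz": [-0.86,-0.74,0],"spin": 0,"gripper": -1},{"xyz": [-0.86,-0.74,0],"spin": 0,"gripper": -1},{"xyz": [-0.86,-0.74,0],"spin": 0,"gripper": -1},{"xyz": [-0.86,-0.74,0],"spin": 0,"gripper": -1},{"xyz": [-0.86,-0.74,0],"spin": 0,"gripper": -1}]'

```text
t: 1.2
tool_pos: [0.444, 0.2152, 0.2315]
tcp_rot: [3.141, 0.0, 2.797]
ft_force: [1.2, 0.4, -0.4]
opening: 0.998
finger_force: 0.0
```

```bash
cat >> h.py <<'E'
from scipy.spatial.transform import Rotation as Ro
def wrist(f=None):
    s=arm.observe(); c=arm.read_camera('wrist')
    T=np.eye(4); T[:3,:3]=Ro.from_euler('xyz',s['tcp_rot']).as_matrix(); T[:3,3]=s['tool_pos']
    W=np.linalg.inv(T@np.array(c['tool_from_camera']))
    c['rvec']=cv2.Rodrigues(W[:3,:3])[0]; c['tvec']=W[:3,3]
    if f: cv2.imwrite('pics/'+f,c['frame']); np.savez('pics/'+f[:-4]+'.npz',**c)
    return c
def load(f): return {k:(v if v.ndim else float(v)) for k,v in np.load('pics/'+f).items()}
def go(xyz,yaw=None):
    s=arm.observe(); R=Ro.from_euler('xyz',s['tcp_rot']).as_matrix()
    print('units',np.round(R.T@(np.array(xyz)-s['tool_pos'])/.04,3), 'yaw',round(np.degrees(s['tcp_rot'][2]),2))
    if yaw is not None: print('spin units total',round(((np.degrees(s['tcp_rot'][2])-yaw+180)%360-180)/5,3))
E
python3 - <<'E'
from h import *
print(arm.observe()['joint_positions'])
wrist('w1.png')
E
```

```text
[-0.68011361  0.19884439  0.18300288  1.98871734 -0.04416436  0.9572501
  0.75088428]
```

View pics/w1.png

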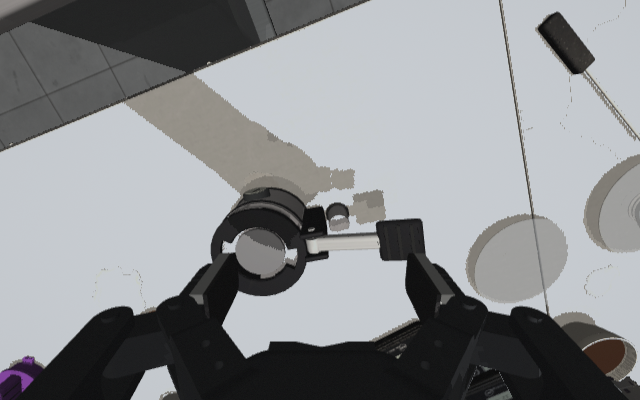

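The wrist view shows the canister collar round (261,248) with its opening and gaps at (228,247) and (291,257), and the lever pad round (401,240). I'll enlarge it for an accurate fit.

```bash
python3 - <<'E'
from h import *
c=load('w1.npz')
for n,u,v,z in [('can',261,248,.09),('pad',401,240,.118)]: print(n,np.round(ray(c,u,v,z),4))
f=cv2.resize(c['frame'][170:310,200:440],None,fx=3.33,fy=3.33,interpolation=cv2.INTER_CUBIC)
# overlay
def model(x,y,yaw):
    a=np.radians(yaw); th=np.linspace(0,2*np.pi,241)
    g=np.radians(18); d=np.abs((th-1.2566+np.pi/2)%np.pi-np.pi/2)
    r=np.where(d<g,.0425,.032)
    P=[]
    for rr in (r,.053+0*th): P.append(np.c_[x+rr*np.cos(th+a),y+rr*np.sin(th+a),.09+0*th])
    q=[]
    for i,j in ((-1,-1),(1,-1),(1,1),(-1,1)):
        l=.092+j*.022; yy=.062+l*np.cos(.3)-.0*np.sin(.3); xx=i*.022
        q.append([x+xx*np.cos(a)-yy*np.sin(a),y+xx*np.sin(a)+yy*np.cos(a),.118+j*.022*np.sin(.3)])
    P.append(np.array(q)); return P
ct=ray(c,261,248,.09)
pd=ray(c,401,240,.118)
yaw=np.degrees(np.arctan2(pd[1]-ct[1],pd[0]-ct[0]))-90; print(yaw)
for P in model(ct[0],ct[1],yaw):
    p=(proj(c,P)-[200,170]+.5)*3.33
    cv2.polylines(f,[p.astype(int)],True,(0,0,255),1)
cv2.imwrite('pics/w1c.png',f)
E
```

```text
can [0.4816 0.1331 0.09  ]
pad [0.5089 0.2745 0.118 ]
-10.939215530544189
```

View pics/w1c.png

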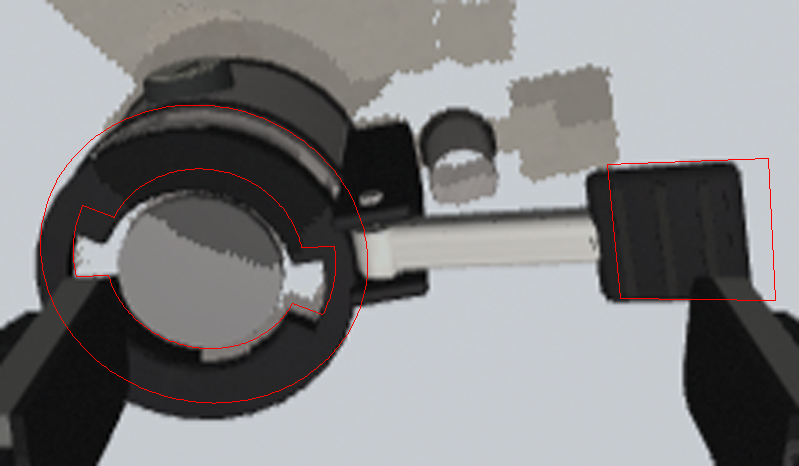

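The overlay shows the true collar centre at crop (198,269), about 4 px below my guess. The pad is about 7 px left of the model. I'll take a closer, centred look on the way.

>>> play_rows --targets '[{"xyz": [-0.67,-0.5,0.25],"spin": 0,"gripper": -1},{"xyz": [-0.67,-0.5,0.25],"spin": 0,"gripper": -1},{"xyz": [-0.67,-0.5,0.25],"spin": 0,"gripper": -1},{"xyz": [0,0,0],"spin": 0,"gripper": -1}]'

```text
t: 1.65
tool_pos: [0.5001, 0.1285, 0.2002]
tcp_rot: [-3.139, 0.0, 2.789]
ft_force: [-0.3, -0.4, -0.5]
opening: 1.0
finger_force: 0.0
```

```bash
cat >> h.py <<'E'
def model(x,y,yaw,z=.09):
    a=np.radians(yaw); th=np.linspace(0,2*np.pi,241)
    d=np.abs((th-1.2566+np.pi/2)%np.pi-np.pi/2)
    r=np.where(d<np.radians(18),.0425,.032)
    P=[np.c_[x+rr*np.cos(th+a),y+rr*np.sin(th+a),z+0*th] for rr in (r,.053+0*th)]
    q=[]
    for i,j in ((-1,-1),(1,-1),(1,1),(-1,1)):
        yy=.148+j*.022*np.cos(.3); xx=i*.022
        q.append([x+xx*np.cos(a)-yy*np.sin(a),y+xx*np.sin(a)+yy*np.cos(a),.118+j*.022*np.sin(.3)])
    return P+[np.array(q)]
E
python3 - <<'E'
from h import *
s=arm.observe();print(s['tool_pos'])
c=wrist('w2.png')
p=proj(c,[.4816,.1285,.09])[0]; print(p)
u0,v0=int(p[0])-90,int(p[1])-70
f=cv2.resize(c['frame'][v0:v0+145,u0:u0+200],None,fx=4,fy=4,interpolation=cv2.INTER_CUBIC)
for i in range(0,200,20): cv2.putText(f,str(u0+i),(i*4,10),0,.35,(0,0,255),1); cv2.line(f,(i*4,12),(i*4,18),(0,0,255),1)
for i in range(0,145,20): cv2.putText(f,str(v0+i),(0,i*4+4),0,.35,(0,0,255),1)
for P in model(.4816,.1285,-10.9): cv2.polylines(f,[((proj(c,P)-[u0,v0]+.5)*4).astype(int)],True,(0,255,0),1)
cv2.imwrite('pics/w2c.png',f)
E
```

```text
[0.50010547 0.12848431 0.20017702]
[313.81337687 181.6419869 ]
```

View pics/w2c.png

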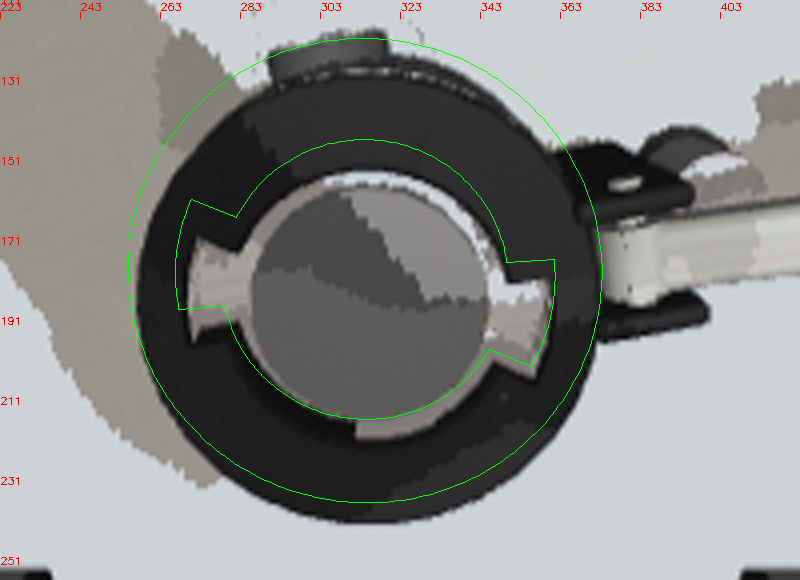

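The close view shows the collar's outer edge with its centre near crop (367,300), which is pixel (315,186). Gap outer midpoints are at crop (195,290) and (540,329). Now a least-squares fit.

```bash
python3 - <<'E'
from h import *
from scipy.optimize import least_squares as LS
c=load('w2.npz'); g=cv2.cvtColor(c['frame'],cv2.COLOR_BGR2GRAY).astype(np.float32)
ctr=np.array([223+367/4-.5,111+300/4-.5]); pts=[]
for a in np.radians(list(range(25,185,5))):
    rr=np.arange(45,72,.25); q=(ctr+np.outer(rr,[np.cos(a),np.sin(a)])).astype(np.float32)
    v=cv2.remap(g,q[:,:1],q[:,1:],cv2.INTER_LINEAR)[:,0]; k=np.where((v[:-1]<80)&(v[1:]>=80))[0]
    if len(k): pts.append(q[k[0]])
pts=np.array(pts); W=np.array([ray(c,u,v,.09)[:2] for u,v in pts])
f=lambda p:np.hypot(W[:,0]-p[0],W[:,1]-p[1])-p[2]
r=LS(f,[.48,.12,.053],loss='soft_l1',f_scale=.001); print(len(pts),r.x,np.abs(r.fun).max())
r2=LS(lambda p:f([*p,.053]),[.48,.12],loss='soft_l1',f_scale=.001); print(r2.x)
C=(r.x)[:2]
for (a,b) in [((195,290),(540,329))]:
    A,B=[ray(c,223+p[0]/4-.5,111+p[1]/4-.5,.086) for p in (a,b)]; d=B-A
    print('gap mid',(A+B)[:2]/2,'gap line',np.degrees(np.arctan2(d[1],d[0])),np.hypot(*d[:2])/2)
w=load('w1.npz')
for z in(.118,): 
    p=ray(w,200+668/3.33,170+233/3.33,z); d=p[:2]-C; print('pad',p,np.hypot(*d),np.degrees(np.arctan2(d[1],d[0]))-90)
go([.59,-.225,.2],66)
E
```

```text
32 [0.48754707 0.1270262  0.05223055] 0.0003641963787159655
[0.48673479 0.12754987]
gap mid [0.48813223 0.12667225] gap line 63.24591273348507 0.039768595475301045
pad [0.50871814 0.27415874 0.118     ] 0.14864789975053025 -8.18815084889043
units [-5.18  -7.587  0.024] yaw 159.98
spin units total 18.796
```

>>> play_rows --targets '[{"xyz": [-0.58,-0.84,0],"spin": 0,"gripper": -1},{"xyz": [-0.58,-0.84,0],"spin": 0,"gripper": -1},{"xyz": [-0.58,-0.84,0],"spin": 0,"gripper": -1},{"xyz": [-0.58,-0.84,0],"spin": 0,"gripper": -1},{"xyz": [-0.58,-0.84,0],"spin": 0,"gripper": -1},{"xyz": [-0.58,-0.84,0],"spin": 0,"gripper": -1},{"xyz": [-0.58,-0.84,0],"spin": 0,"gripper": -1},{"xyz": [-0.58,-0.84,0],"spin": 0,"gripper": -1},{"xyz": [-0.58,-0.84,0],"spin": 0,"gripper": -1},{"xyz": [0,0,0],"spin": 1,"gripper": -1}]'

```text
t: 2.7
tool_pos: [0.5931, -0.2277, 0.2017]
tcp_rot: [-3.139, 0.003, 2.701]
ft_force: [-0.8, -0.4, -0.1]
opening: 0.999
finger_force: 0.0
```

>>> play_rows --targets '[{"xyz": [0,0,0],"spin": 1,"gripper": -1},{"xyz": [0,0,0],"spin": 1,"gripper": -1},{"xyz": [0,0,0],"spin": 1,"gripper": -1},{"xyz": [0,0,0],"spin": 1,"gripper": -1},{"xyz": [0,0,0],"spin": 1,"gripper": -1},{"xyz": [0,0,0],"spin": 1,"gripper": -1},{"xyz": [0,0,0],"spin": 1,"gripper": -1},{"xyz": [0,0,0],"spin": 1,"gripper": -1},{"xyz": [0,0,0],"spin": 1,"gripper": -1},{"xyz": [0,0,0],"spin": 1,"gripper": -1}]'

```text
t: 3.7
tool_pos: [0.5937, -0.2198, 0.2013]
tcp_rot: [3.141, -0.001, 1.835]
ft_force: [-0.4, -0.3, -0.2]
opening: 1.0
finger_force: 0.0
```

>>> play_rows --targets '[{"xyz": [0,0,0],"spin": 1,"gripper": -1},{"xyz": [0,0,0],"spin": 1,"gripper": -1},{"xyz": [0,0,0],"spin": 1,"gripper": -1},{"xyz": [0,0,0],"spin": 1,"gripper": -1},{"xyz": [0,0,0],"spin": 1,"gripper": -1},{"xyz": [0,0,0],"spin": 1,"gripper": -1},{"xyz": [0,0,0],"spin": 1,"gripper": -1},{"xyz": [0,0,0],"spin": 0.8,"gripper": -1},{"xyz": [-0.75,0,0.9],"spin": 0,"gripper": -1},{"xyz": [0,0,0],"spin": 0,"gripper": -1}]'

```text
t: 4.7
tool_pos: [0.5774, -0.2498, 0.1618]
tcp_rot: [-3.135, 0.002, 1.154]
ft_force: [-1.2, -0.2, 0.1]
opening: 0.998
finger_force: 0.0
```

```bash
python3 - <<'E'
from h import *
s=arm.observe();print(s['tool_pos'],np.degrees(s['tcp_rot'][2]),s['joint_positions'])
c=wrist('w3.png')
p=proj(c,[.593,-.224,.03])[0]; print(p)
u0,v0=int(p[0])-100,max(0,int(p[1])-70)
f=cv2.resize(c['frame'][v0:v0+145,u0:u0+200],None,fx=4,fy=4,interpolation=cv2.INTER_CUBIC)
print(u0,v0)
cv2.imwrite('pics/w3c.png',f)
E
```

```text
[ 0.577393   -0.24982445  0.16182997] 66.0968039264798 [-0.16635456  0.59697271  0.73061057  1.74671012 -0.46399829  0.98581742
  0.32644007]
[326.48005337 164.43526081]
226 94
```

View pics/w3c.png

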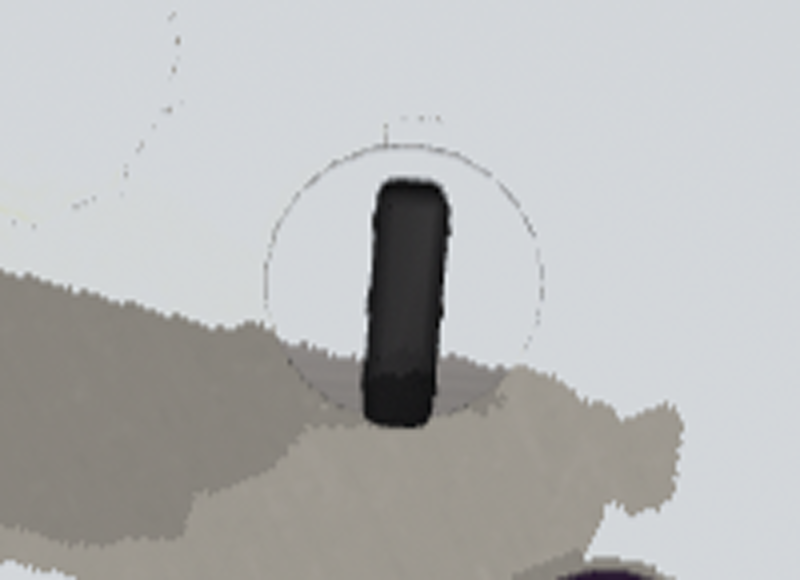

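The view shows the lid's disc centred at crop (404,281), which is pixel (326.6,163.8), and its bar tilted about 4° from image vertical.

```bash
python3 - <<'E'
from h import *
c=load('w3.npz'); P=lambda x,y,z: ray(c,226+x/4-.5,94+y/4-.5,z)
print('disc',P(404.5,281,.023), [np.hypot(*(P(a,b,.023)-P(404.5,281,.023))[:2]) for a,b in ((266,281),(543,281),(404,144),(404,418))])
for a,b in (((363,400),(377,195)),((435,400),(448,210))):
    d=P(*b,.056)-P(*a,.056); print('bar',np.degrees(np.arctan2(d[1],d[0])), (P(*a,.056)+P(*b,.056))/2)
L=P(404.5,281,.023); d=P(412,120,.006)-L; print('lug',np.degrees(np.arctan2(d[1],d[0])))
print(P(412,182,.056),P(398,428,.056))
go([*L[:2],.1],62.5); go([*L[:2],.045],62.5)
E
```

```text
disc [ 0.59298258 -0.22453105  0.023     ] [np.float64(0.033977843172983066), np.float64(0.033906015054826384), np.float64(0.03257461829401226), np.float64(0.034948443950580714)]
bar 62.044968004296784 [ 0.58632794 -0.2202498   0.056     ]
bar 63.09017125344542 [ 0.59993794 -0.22795748  0.056     ]
lug 63.35641964485637
[ 0.60473639 -0.20086998  0.056     ] [ 0.58029781 -0.24926476  0.056     ]
units [0.697 0.076 1.585] yaw 66.15
spin units total 0.73
units [0.698 0.082 2.959] yaw 66.15
spin units total 0.73
```

>>> play_rows --targets '[{"xyz": [0.7,0.08,0],"spin": 0.7,"gripper": -0.5},{"xyz": [0,0,0.9],"spin": 0,"gripper": -0.5},{"xyz": [0,0,0.9],"spin": 0,"gripper": -0.5},{"xyz": [0,0,0.8],"spin": 0,"gripper": -0.5},{"xyz": [0,0,0.5],"spin": 0,"gripper": -0.5},{"xyz": [0,0,0.2],"spin": 0,"gripper": -0.5},{"xyz": [0,0,0],"spin": 0,"gripper": -0.5}]'

```text
t: 5.45
tool_pos: [0.5956, -0.2237, 0.0329]
tcp_rot: [-3.14, -0.001, 1.096]
ft_force: [0.2, 0.7, 1.0]
opening: 0.746
finger_force: 0.0
```

```bash
python3 - <<'E'
from h import *
go([.593,-.2243,.030],62.7)
E
```

```text
units [-0.042 -0.05   0.072] yaw 62.82
spin units total 0.023
```

>>> play_rows --targets '[{"xyz": [-0.04,-0.05,0.07],"spin": 0,"gripper": -0.5},{"xyz": [0,0,0],"spin": 0,"gripper": 1},{"xyz": [0,0,0],"spin": 0,"gripper": 1},{"xyz": [0,0,0],"spin": 0,"gripper": 1},{"xyz": [0,0,0],"spin": 0,"gripper": 1},{"xyz": [0,0,0],"spin": 0,"gripper": 1},{"xyz": [0,0,0],"spin": 0,"gripper": 1},{"xyz": [0,0,0],"spin": 0,"gripper": 1}]'

```text
t: 6.25
tool_pos: [0.5931, -0.2257, 0.0313]
tcp_rot: [3.141, -0.001, 1.095]
ft_force: [-0.3, 0.6, 5.3]
opening: 0.172
finger_force: 59.6
```

>>> play_rows --targets '[{"xyz": [0,0,-0.4],"spin": 0,"gripper": 1},{"xyz": [0,0,-0.9],"spin": 0,"gripper": 1},{"xyz": [0,0,-0.9],"spin": 0,"gripper": 1},{"xyz": [0,0,-0.9],"spin": 0,"gripper": 1},{"xyz": [0.5,-0.5,-0.6],"spin": 0,"gripper": 1},{"xyz": [0.7,-0.65,0],"spin": 0,"gripper": 1},{"xyz": [0.7,-0.65,0],"spin": 0,"gripper": 1},{"xyz": [0.7,-0.65,0],"spin": 0,"gripper": 1},{"xyz": [0.7,-0.65,0],"spin": 0,"gripper": 1},{"xyz": [0.7,-0.65,0],"spin": 0,"gripper": 1}]'

```text
t: 7.25
tool_pos: [0.5317, -0.0133, 0.1789]
tcp_rot: [-3.141, -0.0, 1.095]
ft_force: [0.9, 0.6, -2.1]
opening: 0.175
finger_force: 59.2
```

>>> play_rows --targets '[{"xyz": [0.7,-0.65,0],"spin": 0,"gripper": 1},{"xyz": [0.7,-0.65,0],"spin": 0,"gripper": 1},{"xyz": [0.7,-0.65,0],"spin": 0,"gripper": 1},{"xyz": [0.4,-0.5,0],"spin": 0,"gripper": 1},{"xyz": [0,0,0],"spin": 0,"gripper": 1}]'

```text
t: 7.75
tool_pos: [0.4894, 0.1232, 0.1785]
tcp_rot: [-3.139, -0.001, 1.102]
ft_force: [0.3, -1.2, -3.0]
opening: 0.176
finger_force: 59.1
```

```bash
python3 - <<'E'
from h import *
s=arm.observe(); print(s['tool_pos'],s['joint_positions'],s['ft_force'],s['tcp_rot'])
go([.487,.126,.13],63.5)
c=wrist('w4.png')
cv2.imwrite('pics/w4c.png',cv2.resize(c['frame'][80:400,160:480],None,fx=1.8,fy=1.8))
E
```

```text
[0.48937123 0.12318024 0.17847319] [-0.96454818  0.35567819  0.79537429  2.04123572 -0.33260494  0.87539673
 -0.45253549] [ 0.32773828 -1.17453791 -3.01239989] [-3.13909204e+00 -6.70725827e-04  1.10153653e+00]
units [ 0.035 -0.082  1.212] yaw 63.11
spin units total -0.077
```

View pics/w4c.png

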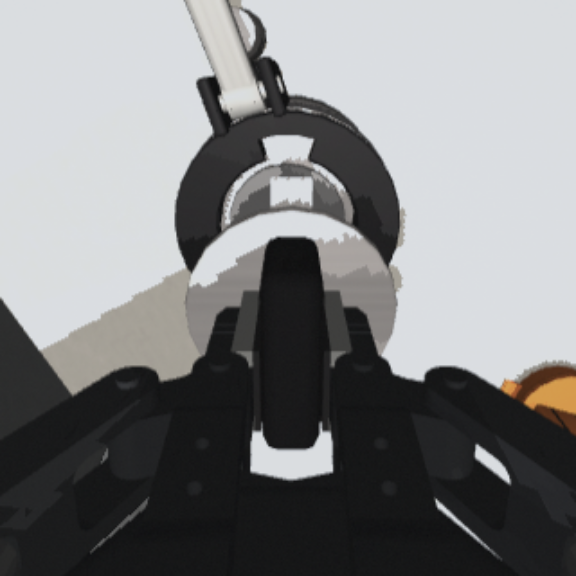

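The view shows the held lid's disc at crop (292,~300) with its lug at (291,192). Just beyond is the collar (287,~210) with its gap at (288,147), so alignment is near right. I'll fit the collar once more in this view.

```bash
python3 - <<'E'
from h import *
from scipy.optimize import least_squares as LS
c=load('w4.npz'); g=cv2.cvtColor(c['frame'],cv2.COLOR_BGR2GRAY).astype(np.float32)
ctr=np.array([319.5,196.]); pts=[]
for a in np.radians(list(range(180,225,4))+list(range(316,370,4))):
    rr=np.arange(48,80,.25); q=(ctr+np.outer(rr,[np.cos(a),np.sin(a)])).astype(np.float32)
    v=cv2.remap(g,q[:,:1],q[:,1:],cv2.INTER_LINEAR)[:,0]; k=np.where((v[:-1]<80)&(v[1:]>=80))[0]
    if len(k): pts.append(q[k[0]])
pts=np.array(pts); print(np.round(pts).astype(int).tolist())
W=np.array([ray(c,u,v,.09)[:2] for u,v in pts])
f=lambda p:np.hypot(W[:,0]-p[0],W[:,1]-p[1])-.0523
r=LS(f,[.48,.12],loss='soft_l1',f_scale=.0005); print(r.x,np.round(r.fun*1e3,1))
q=lambda x,y,z: ray(c,160+x/1.8-.3,80+y/1.8-.3,z)
D=q(292,300,.170); print('disc lateral pt',D,[q(x,285,.17) for x in (186,398)])
G=q(288,147,.09);print('gap',G, np.degrees(np.arctan2(*(G[:2]-r.x)[::-1])))
s=arm.observe();t=s['tool_pos'];R=Ro.from_euler('xyz',s['tcp_rot']).as_matrix()
print('rel to tcp (tool mm): collar',R.T@(np.r_[r.x,.09]-t)*1e3,'disc',R.T@(D-t)*1e3, 'lug',R.T@(q(291,178,.147)-t)*1e3)
print('prev collar',R.T@(np.array([.4875,.127,.09])-t)*1e3)
E
```

```text
[[258, 196], [258, 192], [259, 187], [260, 183], [262, 179], [263, 176], [265, 172], [267, 168], [270, 165], [272, 161], [275, 158], [278, 156], [361, 156], [364, 158], [367, 162], [369, 165], [371, 169], [373, 172], [375, 176], [377, 180], [378, 184], [379, 188], [380, 192], [381, 196], [381, 200], [381, 205]]
[0.48888479 0.12706666] [-0.6 -0.3 -0.3 -0.2 -0.4 -0.4 -0.3 -0.3 -0.1  0.3  0.4  0.6  1.   0.9
  0.4  0.2 -0.2 -0.5 -0.3 -0.3 -0.5 -0.4 -0.4 -0.3 -0.2 -0.1]
disc lateral pt [0.49120413 0.12597894 0.17      ] [array([0.46363746, 0.14567921, 0.17      ]), array([0.52339467, 0.11557027, 0.17      ])]
gap [0.50586185 0.15948042 0.09      ] 62.35621097074042
rel to tcp (tool mm): collar [ 4.82245962 -4.1047909  88.72532535] disc [ 4.93369631 -1.60747631  8.72336591] lug [39.59243134 -2.13008035 31.73488978]
prev collar [ 4.13353604 -5.3079003  88.72605186]
```

```bash
python3 - <<'E'
from h import *
print(arm.observe()['tool_pos'])
go([.488,.1267,.130],63.3)
E
```

```text
[0.49039778 0.12084817 0.17872052]
units [ 0.103 -0.119  1.218] yaw 62.96
spin units total -0.068
```

>>> play_rows --targets '[{"xyz": [0.1,-0.12,0.5],"spin": -0.07,"gripper": 1},{"xyz": [0,0,0.5],"spin": 0,"gripper": 1},{"xyz": [0,0,0.3],"spin": 0,"gripper": 1},{"xyz": [0,0,0],"spin": 0,"gripper": 1},{"xyz": [0,0,0],"spin": 0,"gripper": 1}]'

```text
t: 8.3
tool_pos: [0.4895, 0.1239, 0.1269]
tcp_rot: [3.141, 0.0, 1.099]
ft_force: [-0.4, -0.1, -1.9]
opening: 0.179
finger_force: 59.0
```

```bash
python3 - <<'E'
from h import *
a=[]
for i in range(3): a.append(arm.observe()['tool_pos']); arm.read_camera('top')
print(np.round(a,4))
go([.488,.1267,.125],63.3); print(arm.observe()['ft_force'])
E
```

```text
[[0.4895 0.1239 0.1269]
 [0.4897 0.1242 0.1272]
 [0.4897 0.1245 0.1274]]
units [ 0.027 -0.059  0.059] yaw 63.06
spin units total -0.048
[-0.38133341  0.3947014  -3.07006947]
```

>>> play_rows --targets '[{"xyz": [0.03,-0.06,0],"spin": 0,"gripper": 1},{"xyz": [0,0,0],"spin": 0,"gripper": 1},{"xyz": [0,0,0.1],"spin": 0,"gripper": 1},{"xyz": [0,0,0.1],"spin": 0,"gripper": 1},{"xyz": [0,0,0.1],"spin": 0,"gripper": 1},{"xyz": [0,0,0.05],"spin": 0,"gripper": 1},{"xyz": [0,0,0],"spin": 0,"gripper": 1}]'

```text
t: 9.15
tool_pos: [0.4877, 0.1272, 0.1126]
tcp_rot: [3.141, -0.001, 1.101]
ft_force: [-0.0, 1.5, 2.1]
opening: 0.176
finger_force: 59.7
```

>>> play_rows --targets '[{"xyz": [0,0,0.07],"spin": 0,"gripper": 1},{"xyz": [0,0,0.07],"spin": 0,"gripper": 1},{"xyz": [0,0,0.06],"spin": 0,"gripper": 1},{"xyz": [0,0,0],"spin": 0,"gripper": 1},{"xyz": [0,0,0],"spin": 0,"gripper": 1}]'

```text
t: 9.65
tool_pos: [0.4878, 0.1273, 0.1052]
tcp_rot: [3.141, -0.001, 1.101]
ft_force: [-1.6, 0.4, 8.0]
opening: 0.179
finger_force: 60.7
```

>>> play_rows --targets '[{"xyz": [0,0,0.03],"spin": 0,"gripper": 1},{"xyz": [0,0,0],"spin": 0.5,"gripper": 1},{"xyz": [0,0,0],"spin": 0.8,"gripper": 1},{"xyz": [0,0,0],"spin": 0.8,"gripper": 1},{"xyz": [0,0,0],"spin": 0.8,"gripper": 1},{"xyz": [0,0,0],"spin": 0.8,"gripper": 1},{"xyz": [0,0,0],"spin": 0,"gripper": 1}]'

```text
t: 10.35
tool_pos: [0.4889, 0.127, 0.1045]
tcp_rot: [3.14, -0.003, 0.777]
ft_force: [-0.3, -0.1, 10.0]
opening: 0.175
finger_force: 61.0
```

```bash
python3 - <<'E'
from h import *
s=arm.observe(); print(s['tool_pos'],s['ft_force'],s['wrist_torque'],s['joint_positions']); go([.4877,.1272,.1045],-10.5)
E
```

```text
[0.48886598 0.12702362 0.1044822 ] [-0.32431672 -0.0921634   9.97226187] [-0.08022589  0.020526   -0.03449422] [-0.94740315  0.50337929  0.78712767  2.09276942 -0.52697869  0.74682681
 -0.61798827]
units [-0.018 -0.024 -0.001] yaw 44.5
spin units total 11.0
```

>>> play_rows --targets '[{"xyz": [0,0,0],"spin": 0.9,"gripper": 1},{"xyz": [0,0,0],"spin": 0.9,"gripper": 1},{"xyz": [0,0,0],"spin": 0.9,"gripper": 1},{"xyz": [0,0,0],"spin": 0.9,"gripper": 1},{"xyz": [0,0,0],"spin": 0.9,"gripper": 1},{"xyz": [0,0,0],"spin": 0.9,"gripper": 1},{"xyz": [0,0,0],"spin": 0.9,"gripper": 1},{"xyz": [0,0,0],"spin": 0.9,"gripper": 1},{"xyz": [0,0,0],"spin": 0.9,"gripper": 1},{"xyz": [0,0,0],"spin": 0,"gripper": 1}]'

```text
t: 11.35
tool_pos: [0.489, 0.1268, 0.1045]
tcp_rot: [3.141, -0.003, 0.07]
ft_force: [0.9, -0.2, 9.9]
opening: 0.176
finger_force: 61.0
```

```bash
python3 - <<'E'
from h import *
s=arm.observe(); print(s['tool_pos'],s['ft_force'],s['wrist_torque'],s['joint_positions']); go([.4882,.1270,.1045],-10.5)
E
```

```text
[0.48902956 0.1268117  0.10445499] [ 0.91542289 -0.19841556  9.94227789] [-0.09652024 -0.09372889 -0.08257205] [-1.07060099  0.57919606  0.96733507  2.09870411 -0.67351881  0.80631843
 -1.18689859]
units [-0.02  -0.006 -0.001] yaw 3.99
spin units total 2.898
```

>>> play_rows --targets '[{"xyz": [0,0,0],"spin": 0.8,"gripper": 1},{"xyz": [0,0,0],"spin": 0.8,"gripper": 1},{"xyz": [0,0,0],"spin": 0.7,"gripper": 1},{"xyz": [0,0,0],"spin": 0.5,"gripper": 1},{"xyz": [0,0,0],"spin": 0,"gripper": 1},{"xyz": [0,0,0],"spin": 0,"gripper": 1}]'

```text
t: 11.95
tool_pos: [0.4891, 0.1265, 0.1045]
tcp_rot: [-3.141, -0.003, -0.173]
ft_force: [-0.0, -1.2, 11.1]
opening: 0.175
finger_force: 61.0
```

```bash
python3 - <<'E'
from h import *
s=arm.observe(); print(s['tool_pos'],s['ft_force'],s['wrist_torque'],s['joint_positions']); go([.4882,.1270,.1045],-10.5)
E
```

```text
[0.48907441 0.12647417 0.10452164] [-0.0393175  -1.18706072 11.09303318] [-0.22991662 -0.04777456 -0.00668139] [-1.10722847  0.61146115  1.02664919  2.10049959 -0.72468508  0.83310636
 -1.38187237]
units [-0.024 -0.009  0.   ] yaw -9.94
spin units total 0.112
```

>>> play_rows --targets '[{"xyz": [0,0,-0.05],"spin": 0,"gripper": 1},{"xyz": [0,0,-0.05],"spin": 0,"gripper": 1},{"xyz": [0,0,-0.05],"spin": 0,"gripper": 1},{"xyz": [0,0,-0.05],"spin": 0,"gripper": 1},{"xyz": [0,0,0],"spin": 0,"gripper": 1},{"xyz": [0,0,0],"spin": 0,"gripper": 1}]'

```text
t: 12.55
tool_pos: [0.4891, 0.1265, 0.1104]
tcp_rot: [3.14, -0.005, -0.173]
ft_force: [11.3, -0.5, -18.4]
opening: 0.175
finger_force: 61.9
```

>>> play_rows --targets '[{"xyz": [0,0,0.06],"spin": 0,"gripper": 1},{"xyz": [0,0,0],"spin": 0,"gripper": 1},{"xyz": [0,0,0],"spin": 0,"gripper": -0.4},{"xyz": [0,0,0],"spin": 0,"gripper": -0.4},{"xyz": [0,0,0],"spin": 0,"gripper": -0.4},{"xyz": [0,0,0],"spin": 0,"gripper": -0.4},{"xyz": [0,0,-0.8],"spin": 0,"gripper": -0.4},{"xyz": [0,0,-0.9],"spin": 0,"gripper": -0.4},{"xyz": [0,0,-0.9],"spin": 0,"gripper": 1},{"xyz": [0,0,0],"spin": 0,"gripper": 1}]'

```text
t: 13.55
tool_pos: [0.4897, 0.1272, 0.2165]
tcp_rot: [-3.138, -0.005, -0.173]
ft_force: [-1.4, -0.2, -0.7]
opening: 0.367
finger_force: 0.0
```

```bash
python3 - <<'E'
from h import *
s=arm.observe(); print(s['tool_pos'],s['ft_force'],s['opening'],s['joint_positions'])
c=wrist('w5.png')
cv2.imwrite('pics/w5c.png',cv2.resize(c['frame'][50:400,120:520],None,fx=1.6,fy=1.6))
a=np.radians(90-8.5); p=np.array([.4882,.127])+.152*np.array([np.cos(a),np.sin(a)]); print('pad',p)
go([*p,.14])
E
```

```text
[0.4896836  0.1272119  0.21648475] [-1.41109114 -0.16638992 -0.74167476] 0.3674980485841241 [-1.28669882  0.45742442  1.24295857  2.02165477 -0.5159818   1.01999945
 -1.53631733]
pad [0.51066703 0.27733041]
units [-0.094 -3.78   1.873] yaw -9.87
```

View pics/w5c.png

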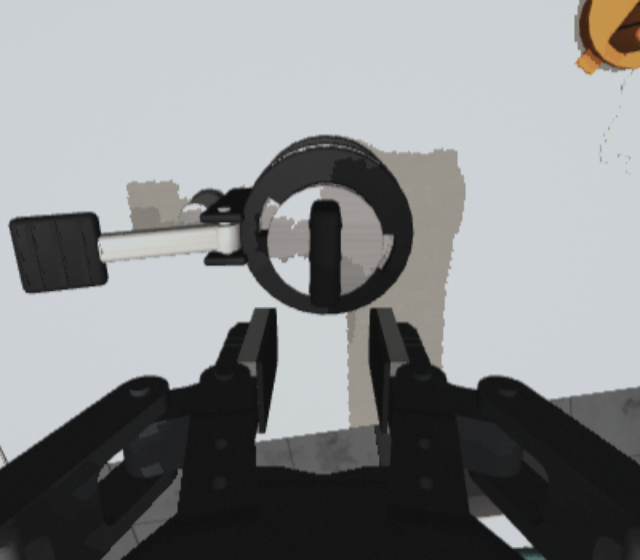

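The lid sits in the collar with its bar in line with the canister's x axis. The pad at crop (58,252) is up and clear, so I'm going to the lever.

>>> play_rows --targets '[{"xyz": [-0.02,-0.9,0],"spin": 0,"gripper": 1},{"xyz": [-0.02,-0.9,0],"spin": 0,"gripper": 1},{"xyz": [-0.02,-0.9,0],"spin": 0,"gripper": 1},{"xyz": [-0.02,-0.9,0.4],"spin": 0,"gripper": 1},{"xyz": [-0.02,-0.2,0.8],"spin": 0,"gripper": 1},{"xyz": [0,0,0.4],"spin": 0,"gripper": 1},{"xyz": [0,0,0],"spin": 0,"gripper": 1}]'

```text
t: 14.3
tool_pos: [0.5075, 0.2756, 0.146]
tcp_rot: [3.137, 0.004, -0.174]
ft_force: [0.1, 0.3, 0.7]
opening: -0.007
finger_force: 0.0
```

```bash
python3 - <<'E'
from h import *
s=arm.observe(); print(s['tool_pos'],s['ft_force'],s['opening'],s['joint_positions'])
go([.5107,.2773,.125]);go([.5107,.2773,.064])
E
```

```text
[0.5075156  0.27559586 0.14603147] [0.08610972 0.2509231  0.67667952] -0.006653377671112894 [-1.31335517  0.67679933  1.06241985  1.8985805  -0.70220534  1.00531882
 -1.67866572]
units [ 0.073 -0.058  0.525] yaw -9.98
units [ 0.079 -0.066  2.05 ] yaw -9.98
```

>>> play_rows --targets '[{"xyz": [0.07,-0.06,0.4],"spin": 0,"gripper": 1},{"xyz": [0,0,0.4],"spin": 0,"gripper": 1},{"xyz": [0,0,0.4],"spin": 0,"gripper": 1},{"xyz": [0,0,0.4],"spin": 0,"gripper": 1},{"xyz": [0,0,0.3],"spin": 0,"gripper": 1},{"xyz": [0,0,0.2],"spin": 0,"gripper": 1},{"xyz": [0,0,0],"spin": 0,"gripper": 1},{"xyz": [0,0,0],"spin": 0,"gripper": 1}]'

```text
t: 15.1
tool_pos: [0.5144, 0.2798, 0.0661]
tcp_rot: [-3.138, -0.002, -0.174]
ft_force: [0.3, 1.7, 11.1]
opening: 0.0
finger_force: 5.0
```

>>> play_rows --targets '[{"xyz": [0,0,0.07],"spin": 0,"gripper": 1},{"xyz": [0,0,0.06],"spin": 0,"gripper": 1},{"xyz": [0,0,0],"spin": 0,"gripper": 1}]'

```text
t: 15.4
tool_pos: [0.5146, 0.2794, 0.0635]
tcp_rot: [-3.137, -0.001, -0.174]
ft_force: [-8.9, -1.0, 31.9]
opening: 0.001
finger_force: 14.8
```

>>> play_rows --targets '[{"xyz": [0,0,-0.4],"spin": 0,"gripper": 1},{"xyz": [0,0,-0.5],"spin": 0,"gripper": 1},{"xyz": [0,0,-0.5],"spin": 0,"gripper": 1},{"xyz": [0,0,-0.4],"spin": 0,"gripper": 1},{"xyz": [0,0,0],"spin": 0,"gripper": 1},{"xyz": [0,0,0],"spin": 0,"gripper": 1}]'

```text
t: 16.0
tool_pos: [0.5123, 0.2794, 0.1315]
tcp_rot: [-3.141, 0.001, -0.173]
ft_force: [0.1, -0.5, -0.5]
opening: -0.001
finger_force: 0.0
```

>>> play_rows --targets '[{"xyz": [0,0,0.4],"spin": 0,"gripper": 1},{"xyz": [0,0,0.4],"spin": 0,"gripper": 1},{"xyz": [0,0,0.4],"spin": 0,"gripper": 1},{"xyz": [0,0,0.35],"spin": 0,"gripper": 1},{"xyz": [0,0,0.25],"spin": 0,"gripper": 1},{"xyz": [0,0,0],"spin": 0,"gripper": 1},{"xyz": [0,0,0],"spin": 0,"gripper": 1}]'

```text
t: 16.7
tool_pos: [0.5137, 0.2795, 0.063]
tcp_rot: [-3.138, 0.001, -0.174]
ft_force: [-11.4, -2.2, 44.1]
opening: -0.001
finger_force: 20.2
```

>>> play_rows --targets '[{"xyz": [0,0,-0.45],"spin": 0,"gripper": 1},{"xyz": [0,0,-0.5],"spin": 0,"gripper": 1},{"xyz": [0,0,-0.5],"spin": 0,"gripper": 1},{"xyz": [0,0,-0.4],"spin": 0,"gripper": 1},{"xyz": [0,0,0],"spin": 0,"gripper": 1},{"xyz": [0,0,0],"spin": 0,"gripper": 1}]'

```text
t: 17.3
tool_pos: [0.5121, 0.2794, 0.133]
tcp_rot: [3.141, 0.001, -0.173]
ft_force: [-0.5, 0.8, -0.2]
opening: -0.003
finger_force: 0.0
```

>>> play_rows --targets '[{"xyz": [0,0,0.4],"spin": 0,"gripper": 1},{"xyz": [0,0,0.4],"spin": 0,"gripper": 1},{"xyz": [0,0,0.4],"spin": 0,"gripper": 1},{"xyz": [0,0,0.35],"spin": 0,"gripper": 1},{"xyz": [0,0,0.28],"spin": 0,"gripper": 1},{"xyz": [0,0,0],"spin": 0,"gripper": 1},{"xyz": [0,0,0],"spin": 0,"gripper": 1}]'

```text
t: 18.0
tool_pos: [0.5135, 0.2795, 0.0632]
tcp_rot: [-3.138, 0.001, -0.174]
ft_force: [-9.7, -1.5, 39.2]
opening: -0.002
finger_force: 18.3
```

>>> play_rows --targets '[{"xyz": [0,0,-0.45],"spin": 0,"gripper": 1},{"xyz": [0,0,-0.5],"spin": 0,"gripper": 1},{"xyz": [0,0,-0.5],"spin": 0,"gripper": 1},{"xyz": [0,0,-0.4],"spin": 0,"gripper": 1},{"xyz": [0,0,0],"spin": 0,"gripper": 1},{"xyz": [0,0,0],"spin": 0,"gripper": 1}]'

```text
t: 18.6
tool_pos: [0.5121, 0.2794, 0.1338]
tcp_rot: [3.141, 0.001, -0.173]
ft_force: [-0.1, 0.0, -0.4]
opening: -0.001
finger_force: 0.0
```

>>> play_rows --targets '[{"xyz": [0,0,0.4],"spin": 0,"gripper": 1},{"xyz": [0,0,0.4],"spin": 0,"gripper": 1},{"xyz": [0,0,0.4],"spin": 0,"gripper": 1},{"xyz": [0,0,0.35],"spin": 0,"gripper": 1},{"xyz": [0,0,0.29],"spin": 0,"gripper": 1},{"xyz": [0,0,0],"spin": 0,"gripper": 1},{"xyz": [0,0,0],"spin": 0,"gripper": 1}]'

```text
t: 19.3
tool_pos: [0.5135, 0.2795, 0.0633]
tcp_rot: [-3.138, 0.001, -0.174]
ft_force: [-9.9, -1.2, 36.7]
opening: 0.005
finger_force: 17.3
```

>>> play_rows --targets '[{"xyz": [0,0,-0.5],"spin": 0,"gripper": 1},{"xyz": [0,0,-0.6],"spin": 0,"gripper": 1},{"xyz": [0,0,-0.6],"spin": 0,"gripper": 1},{"xyz": [0,0,-0.8],"spin": 0,"gripper": 1},{"xyz": [0,0,-0.8],"spin": 0,"gripper": 1},{"xyz": [0,0,-0.8],"spin": 0,"gripper": 1},{"xyz": [0,0,0],"spin": 0,"gripper": 1},{"xyz": [0,0,0],"spin": 0,"gripper": 1}]'

```text
t: 20.1
tool_pos: [0.512, 0.2796, 0.2234]
tcp_rot: [3.141, 0.001, -0.172]
ft_force: [-0.1, 1.0, -0.3]
opening: 0.002
finger_force: 0.0
```

```bash
python3 - <<'E'
from h import *
print(arm.observe()['tool_pos'])
c=wrist('w6.png')
cv2.imwrite('pics/w6c.png',c['frame'])
E
```

```text
[0.51202367 0.27958052 0.2234033 ]
```

View pics/w6c.png

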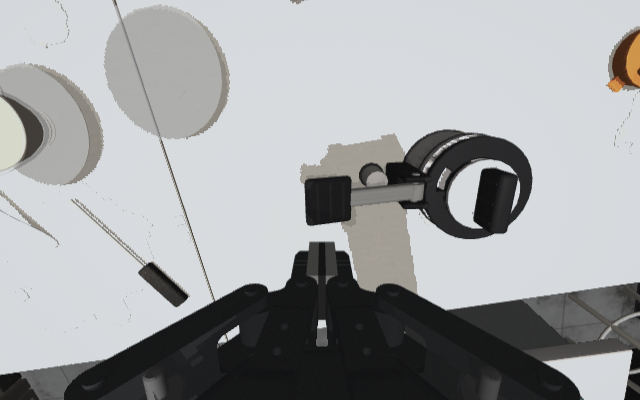

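The lid is seated at (490,195), the lever pad is up at (328,200), and the gripper is clear of everything. Handing in.

```bash
python3 -c "
from station import arm
print(arm.sign_off())"
```

```text
the job is handed in; nothing more can be done
None
```

The lid is locked on the canister and I pumped the lever four full strokes, each down to the stop and back up; the job was handed in at about 20 s with the arm clear, and no verdict was returned.

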